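Fit the transit pin to a suspended washer drive unit

ROBOT

A 7-joint arm with a two-finger parallel gripper is mounted at the origin on a cart in front of the work surface, level with it; the furniture and walls round the work are solid. World frame = base frame: x ahead of the robot, y to its left, z up, the work surface at z = 0. Lengths are in m, angles in rad, forces in N, time in s.
With the tool pointing down it reaches from about 0.4 to 0.85 m from the base axis. Payload 4.5 kg.
Tool frame: the origin (TCP) lies midway between the tips of the shut fingers; the grasp point (between the pads) lies 19 mm behind it; z points along the fingers, y is the line along which they close (so a half turn about z gives the same grasp; the last joint's range is limited). The gripper opens to 88 mm and grips with 3 to 60 N. Pads are 18 mm wide; open, the fingers measure 123 mm over their backs; the gripper's body (75 mm by 187 mm) begins 45 mm behind the grasp point.
Start: joints at [1.154, 0.689, -0.195, 1.565, 0.157, 0.902, -0.215], TCP at [0.272, -0.563, 0.239] pointing down, gripper open.
Joint ranges: [-3.01, 3.01], [-0.46, 2.08], [-1.47, 1.51], [0.13, 2.56], [-1, 4.14], [0.04, 2.09], [-2.66, 2.66]. Speed limits (rad/s): [2.57, 2.57, 3.14, 3.14, 3.14, 3.14, 3.14].

INTERFACE

Orientations are given as a unit quaternion [x, y, z, w].
In Python, from plant import get_state, viewer, workorder gives the robot as it stands. The module is installed in compiled form; this text tells all that it offers.
- The arm moves only by the tool step_arm, never from a script. Its argument "motion" is a list of rows, each an object of numbers: "wx", "wy", "wz": the turn, a rotation vector about the tool's x, y, z each as a share of 180 degrees, from -1 to 1; "dx", "dy", "dz": the shift along the tool's x, y, z each as a share of 8 cm, from -1 to 1; "claw": the finger opening in mm, from 0 to 88.1. A call has 1 to 8 rows; each row is the pose to reach, as a shift and turn from the pose commanded when the call began, along the tool's axes at that moment, turning the shorter way round; what a row does not reach only later rows make up. A row lasts 1/10 s, in which the tool goes at most 50 mm and 8.59 degrees, less where a joint would pass 70% of its speed; a pose out of reach is approached as far as the arm can. A call with a number of a shift or a turn outside -1 to 1 is refused whole. A call with a gripper value outside its range is refused whole. The fingers move at their own pace and stop on an object; "force" is the grip in N (left out, the last holds). Time passes only in rows, so rows that repeat a pose let the fingers close. It gives the time, the measured TCP pose, the force, the opening and the grip force at its end, in the units of the state.
- get_state(): the state, without advancing time (a new reading comes with each control period).
- viewer.snapshot(name): name is "scene" or "top" or "wrist"; returns (picture, depth): 384x512x3 uint8, red, green, blue; 384x512 float32, m along the optical axis (not along the pixel's ray), 0 where there is no reading.
- viewer.calibration(name): a dict with "vfov" (degrees; the focal length in pixels is half the picture's height over the tangent of half this angle, whatever the lens; pixels are square), "cx", "cy" (the principal point, pixels), "extrinsics" (4x4, takes a point from camera to world coordinates). Camera axes: x right, y down, z forward; pixel columns grow to the right and rows downward; lengths in m; the calibration is good to about 2 mm. A picture is of the moment at which its call begins: read the wrist's pose just before it. calibration takes no time and is no camera call; for the wrist camera it gives the pose at the moment of the call.
- workorder.finish_job(): hands the job in; it is judged then, once.
The state is a dict: "clock": time; "q": joint angles; "qd": joint speeds; "joint_torque": joint torques, N m; "tool_pos": TCP position; "eef_rot": TCP orientation; "contact_force": force on the tool from outside, world axes, zero at the start; "moment": the same for the moment, N m; "opening": opening from 0.0 (shut) to 1.0 (fully open); "finger_force": force on a finger pad.
Only numpy, scipy, OpenCV 4.12 (cv2) and the standard library are available. Lean on these libraries where they do the work, as an engineer would, in place of code of your own. Each camera call takes 0.05 s, during which the arm holds its last target. There are 200 camera calls.

TASK

Lock the drive unit that hangs inside the blue housing, so that it can be carried: take the red transit pin from the wooden block, push it down through the dust flaps of the port in the lid and feel about lightly with its end for the blind socket hidden below (the unit never hangs exactly under the port, and its bush cracks if the pin presses on anything in the housing with more than 40 N), until the pin drops in and its flange rests flush on the lid. Only then turn the keeper by its yellow wing as far as it goes, so that its bar lies over the flange. Let go, and leave the tools and parts round about where they are.

Things in the scene. Friction and masses are not known exactly. Their poses are not given: they have to be found in the camera images.
- pin_grip (a point): Centre of the upright red grip of the transit pin (loose, about 0.12 kg, upright at the start). The grip is a rounded block 26 mm long in its x, 14 mm thick in its y (take it by these flat faces), 34 mm tall. z up the pin's axis. The flange's underside lies 31 mm and the shank's end 74 mm below this point.
- pin_flange (a point): Centre of the underside of the pin's round red flange (48 mm across, 4 mm thick), on the pin's axis, z towards the grip. Above the flange a round neck 12 mm thick and 10 mm high joins it to the grip; below it hangs the steel shank, 12 mm thick and 43 mm long, with a 1 mm chamfer at its end.
- pin_block: Wooden block 130 x 62 x 55 mm with three blind holes, fixed; origin at the centre of its underside, x along it. The pin stands in the middle hole, 1.2 mm of play all round, its flange on the block's top; lifted straight up by 45 mm it is clear.
- housing: Blue sheet-steel housing with a blue lid, 150 x 220 x 70 mm, fixed on the worktop, somewhat turned. Origin at the centre of its underside, x across, y along it, z up. The lid's top is 70 mm above the origin. On the long centre line lie the port, 45 mm from the middle towards +y, and the keeper's pivot, 35 mm towards -y.
- port (a point): Centre of the port, a square opening 30 x 30 mm with its sides along the housing's x and y, in the plane of the lid's top, z up; lid 3 mm thick. Two black flaps, hinged on the sides at +x and -x and meeting in the middle, close it from below; a pin pushed down within 3 mm of the middle swings both down against less than 2 N, and they stay open.
- bush_level (a point): Point 25 mm straight below the port's centre, at the level of the flat top of the hidden unit's slippery nylon bush (64 mm square). The blind socket in it is a round upright hole 14 mm wide, 22 mm deep, its edge barely broken; its centre lies 3 to 6 mm from this point, in any direction, new each time, and cannot be seen from outside.
- unit_mounts (a point): Point amid the lid. Mounts of the hung unit: friction dampers hold the unit sideways against some 30 N; downward it gives on springs, about 1 mm for each 2.5 N, 8 mm at most. With the pin home its flange lies on the lid and its end is 18 mm down the socket.
- keeper (a joint): Keeper's angle in rad, growing anticlockwise seen from above: about 0 parked (starts at 0 to 0.25), 1.35 at its stop, where its bar points from the pivot straight to the port. Stays where it is left; needs about 0.05 N m. The bar, 14 mm wide, reaches 66 mm from the pivot.
- keeper_wing (a point): Centre of the keeper's upright yellow wing, on the pivot's axis, 80 mm from the port's centre and 26.5 mm above the lid. The wing is 30 mm long in its x (direction of the bar), 10 mm thick in its y (take it by these faces), 30 mm tall. The bar's underside is 6.5 mm above the lid: it passes over the flange and below the grip of a pin that is home.
- yellow_meter: Yellow multimeter 150 x 81 x 52 mm lying beside the work, loose; origin at the centre of its underside. Leave alone.
- drum_roller: Black drum roller 63 mm across, 32 mm high, loose; origin at the centre of its underside. Leave alone.
- red_pliers: Red-handled pliers 182 mm long lying on the worktop, loose; origin at the centre of its underside. Leave alone.
Things that resemble listed ones, but are neither listed nor needed, are in the scene too. Of the things shaped like the part that bears pin_grip, the red one is meant.

How it is judged:
On the way, in this order (a step that is already met when the one before it is completed fails the run):
1. the pin is lifted out of the wooden block (height (world z) of pin_grip above 0.13 m), for 0.1 s.
2. the pin is home in the port with its flange flush on the lid, upright, before the keeper is turned over it (z of pin_flange in the frame of port below 0.002 m and horizontal distance between pin_flange and port below 0.009 m and angle between pin_flange's own z axis and vertical below 0.06 rad and value of joint keeper below 0.6 rad), for 0.2 s.
At the end, for the whole second after the job is handed in: The pin's flange lies on the lid (its underside within 2 mm of the lid's top), within 9 mm of the port's centre and upright within 0.06 rad, the keeper is turned to within 0.1 rad of its stop at 1.35, and the robot touches nothing (z of pin_flange in the frame of port below 0.002 m and horizontal distance between pin_flange and port below 0.009 m and angle between pin_flange's own z axis and vertical below 0.06 rad and value of joint keeper above 1.25 rad).
It fails at once if the pin presses on the housing or anything in it with more than 40 N (contact force between pin and housing above 40 N).
It fails at once if a tool or part round about is moved by more than 25 mm (distance of any of yellow_meter, drum_roller, red_pliers from where it was at the start of the episode above 0.025 m).
It also fails if it takes over 72 s, if anything falls off the work surface, if the arm or the gripper's body presses on something with over 40 N, if the wrist force passes 120 N, or if a joint passes its speed limit or range.

## Working session

There is one attempt and no reset: what is moved stays moved. The work goes in short steps, Python scripts to look and compute and a tool call to move; the robot and the scene stay as the last step left them, time stands still between calls to the robot, and variables do not carry over. Pictures are saved under pics/ and viewed, at most 10 in all, crops included, and the job is handed in when it is done.

Besides the shell and the picture viewer there is one more tool, called after "Emit:" as a command line: name --argument value ..., lists and objects as JSON in quotes. step_arm: Moves the arm, as the interface text tells. Shift numbers are shares of 8 cm and turn numbers shares of 180 degrees, none past 1 either way. Its arguments: {"type":"object","properties":{"motion":{"type":"array","items":{"type":"object","properties":{"wx":{"type":"number","minimum":-1,"maximum":1},"wy":{"type":"number","minimum":-1,"maximum":1},"wz":{"type":"number","minimum":-1,"maximum":1},"dx":{"type":"number","minimum":-1,"maximum":1},"dy":{"type":"number","minimum":-1,"maximum":1},"dz":{"type":"number","minimum":-1,"maximum":1},"claw":{"type":"number"}}}},"force":{"type":"number"}},"required":["motion"]}

```bash
mkdir -p pics
cat > h.py <<'E'
import numpy as np, cv2
from plant import get_state, viewer, workorder
from scipy.spatial.transform import Rotation as R
def snap(n):
    c=viewer.calibration(n); p,d=viewer.snapshot(n)
    np.savez(f'{n}.npz',p=p,d=d,E=c['extrinsics'],K=[c['vfov'],c['cx'],c['cy']]); return p,d,c
def cloud(d,c):
    f=d.shape[0]/2/np.tan(np.radians(c['vfov'])/2)
    v,u=np.mgrid[:d.shape[0],:d.shape[1]]
    P=np.stack([(u-c['cx'])/f*d,(v-c['cy'])/f*d,d],-1)
    E=np.array(c['extrinsics']); W=P@E[:3,:3].T+E[:3,3]; W[d==0]=np.nan; return W
E
python3 - <<'E'
from h import *
s=get_state(); print(s['clock'],s['tool_pos'],s['eef_rot'],s['opening'],s['contact_force'])
for n in('top','scene'):
    p,d,c=snap(n); cv2.imwrite(f'pics/{n}0.png',p[:,:,::-1]); print(n,c)
    W=cloud(d,c); np.save(n+'W.npy',W)
E
```

```text
0.0 [ 0.27198818 -0.56202489  0.23791797] [ 9.74697085e-01  2.23528035e-01 -2.64165271e-04 -8.60406541e-04] 0.9958858220773014 [ 0.04683921  0.27785042 -0.25650962]
top {'vfov': 56.33092161428964, 'cx': 255.16028801829623, 'cy': 188.42240843017436, 'extrinsics': array([[-0.02099677, -0.99421386,  0.10534673,  0.42177833],
       [-0.9997655 ,  0.02032118, -0.0074824 ,  0.01388293],
       [ 0.00529834, -0.10547913, -0.9944074 ,  1.29120068],
       [ 0.        ,  0.        ,  0.        ,  1.        ]])}
scene {'vfov': 53.939291968151124, 'cx': 258.94884956879713, 'cy': 188.8334010441201, 'extrinsics': array([[-0.5142037 , -0.37007538,  0.7737175 , -0.36677879],
       [-0.85766613,  0.21994328, -0.46479433,  0.5566822 ],
       [ 0.00183498, -0.90259025, -0.43049677,  0.59120339],
       [ 0.        ,  0.        ,  0.        ,  1.        ]])}
```

View pics/top0.png

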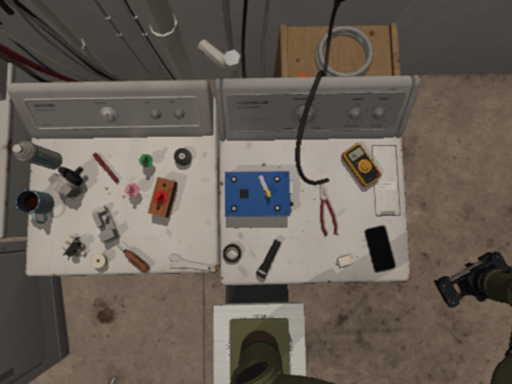

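View pics/scene0.png

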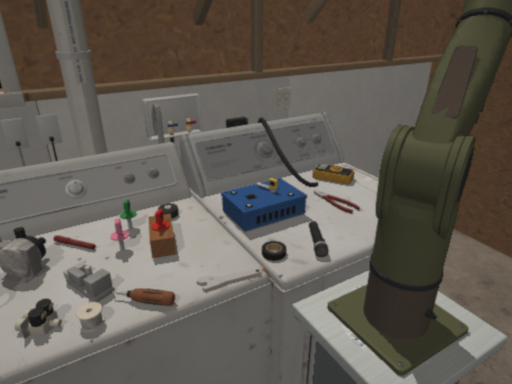

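Top view: housing centred near px (258,193), port (244,193), yellow wing (265,187). Red pin at (160,197) in its block. A hose hangs near (305,150–180), close to the housing's right end.

Run:
```python
from h import *
z=np.load('top.npz');p=z['p'].astype(int);W=np.load('topW.npy')
hsv=cv2.cvtColor(z['p'],cv2.COLOR_RGB2HSV);H,S,V=[hsv[...,i].astype(int) for i in range(3)]
v,u=np.mgrid[:384,:512]
def box(a,b,c,d): return (u>=a)&(u<=b)&(v>=c)&(v<=d)
red=((H<6)|(H>174))&(S>170)&box(140,180,175,220)
Z=W[...,2]
for n,m in(('red',red),('redtop',red&(Z>.095)),):
    w=W[m]; print(n,m.sum(),np.nanmean(w,0),np.nanmin(w,0),np.nanmax(w,0))
if 1:
    w=W[red&(Z>.095)]; print(np.round(w,3).tolist())
blue=(H>100)&(H<125)&(S>120)&box(215,300,165,222)
lid=box(215,300,165,222)&(np.abs(Z-.07)<.006)
w=W[lid|(blue&(Z>.06))]; print('lid',len(w),np.nanmedian(w,0)); print('lidrect',cv2.minAreaRect(w[:,:2].astype(np.float32)*1000))
blk=box(140,185,170,225)&(np.abs(Z-.055)<.006); print('blk',cv2.minAreaRect(W[blk][:,:2].astype(np.float32)*1000),np.nanmedian(W[blk],0))
yel=(H>18)&(H<35)&(S>110)&box(225,292,170,215); w=W[yel]; print('yel',yel.sum(),np.round(w,3).tolist())
hi=box(222,292,170,217)&(Z>.08)
print('hi',[(int(a),int(b),*np.round(W[b,a],3).tolist(),p[b,a].tolist()) for a,b in zip(u[hi],v[hi])])
dk=(V<50)&box(236,254,183,203); print('dark',dk.sum(),u[dk].mean(),v[dk].mean(),np.nanmedian(W[dk],0), u[dk].min(),u[dk].max(),v[dk].min(),v[dk].max())
```

```text
red 152 [0.53025193 0.32789109 0.07075992] [0.50840061 0.30868112 0.05232158] [0.55430205 0.35486964 0.10528896]
redtop 34 [0.53089557 0.32958434 0.101362  ] [0.51925139 0.31898519 0.09677694] [0.54283192 0.34177506 0.10528896]
[[0.542, 0.328, 0.105], [0.543, 0.326, 0.097], [0.539, 0.331, 0.104], [0.539, 0.328, 0.102], [0.539, 0.325, 0.103], [0.539, 0.321, 0.104], [0.539, 0.32, 0.097], [0.536, 0.331, 0.103], [0.536, 0.328, 0.102], [0.535, 0.324, 0.104], [0.536, 0.322, 0.099], [0.536, 0.319, 0.099], [0.533, 0.335, 0.1], [0.533, 0.332, 0.1], [0.533, 0.329, 0.1], [0.532, 0.325, 0.103], [0.532, 0.322, 0.1], [0.529, 0.337, 0.105], [0.529, 0.335, 0.103], [0.529, 0.332, 0.1], [0.529, 0.329, 0.098], [0.529, 0.324, 0.104], [0.526, 0.342, 0.101], [0.526, 0.337, 0.105], [0.526, 0.335, 0.102], [0.526, 0.332, 0.101], [0.526, 0.328, 0.104], [0.526, 0.326, 0.1], [0.523, 0.34, 0.097], [0.523, 0.336, 0.099], [0.522, 0.332, 0.102], [0.522, 0.328, 0.102], [0.519, 0.335, 0.099], [0.519, 0.332, 0.1]]
lid 2795 [0.53215608 0.00066196 0.06931757]
lidrect ((534.8958740234375, -2.2304229736328125), (154.03825
[... 3611 characters left out ...]
0.037, 0.104, [182, 150, 52]), (269, 194, 0.527, -0.04, 0.111, [174, 143, 58]), (270, 194, 0.527, -0.044, 0.112, [122, 104, 73]), (266, 195, 0.527, -0.031, 0.081, [77, 71, 65]), (267, 195, 0.526, -0.034, 0.095, [122, 101, 51]), (268, 195, 0.524, -0.037, 0.111, [172, 141, 48]), (269, 195, 0.524, -0.04, 0.112, [178, 145, 53]), (270, 195, 0.524, -0.044, 0.111, [138, 114, 71]), (267, 196, 0.523, -0.035, 0.084, [90, 75, 50]), (268, 196, 0.521, -0.037, 0.106, [128, 103, 43]), (269, 196, 0.52, -0.04, 0.114, [133, 109, 57]), (270, 196, 0.521, -0.044, 0.11, [97, 87, 84]), (268, 197, 0.52, -0.038, 0.085, [63, 58, 55])]
dark 62 243.5 193.38709677419354 [0.53638569 0.04648961 0.06658476] 240 247 190 197
```

Run:
```python
import cv2
a=cv2.imread('pics/top0.png')[165:225,135:305]; cv2.imwrite('pics/topc.png',cv2.resize(a,None,fx=4.7,fy=4.7,interpolation=cv2.INTER_CUBIC))
```

```text
(no output)
```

View pics/topc.png

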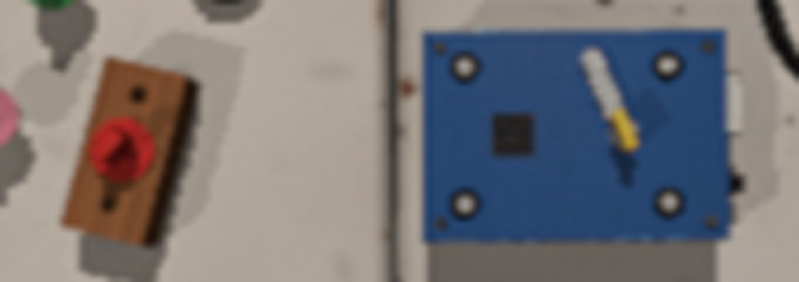

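Emit:
step_arm --motion '[{"dx": 0.845, "dy": -0.89, "dz": -0.17, "claw": 88}, {"dx": 0.845, "dy": -0.89, "dz": -0.17, "claw": 88}, {"dx": 0.845, "dy": -0.89, "dz": -0.17, "claw": 88}]' --force 20

```text
$.motion[0]: bad value
```

Emit:
step_arm --motion '[{"dx": 0.845, "dy": -0.89, "dz": -0.17}, {"dx": 0.845, "dy": -0.89, "dz": -0.17}, {"dx": 0.845, "dy": -0.89, "dz": -0.17}]'

```text
$.motion[0]: bad value
```

Emit:
step_arm --motion '[{"dx": 0.845, "dy": -0.89, "dz": -0.17}, {"dx": 0.845, "dy": -0.89, "dz": -0.17}, {"dx": 0.845, "dy": -0.89, "dz": -0.17}]'

```text
$.motion[0]: bad value
```

Emit:
step_arm --motion '[{"wx": 0, "wy": 0, "wz": 0, "dx": 0.845, "dy": -0.89, "dz": -0.17, "claw": 88}, {"wx": 0, "wy": 0, "wz": 0, "dx": 0.845, "dy": -0.89, "dz": -0.17, "claw": 88}, {"wx": 0, "wy": 0, "wz": 0, "dx": 0.845, "dy": -0.89, "dz": -0.17, "claw": 88}]' --force 20

```text
clock: 0.4
tool_pos: [0.3056, -0.4619, 0.2528]
eef_rot: [0.974, 0.228, 0.001, -0.002]
contact_force: [0.3, 0.1, 0.5]
opening: 1.001
finger_force: 0.0
```

Emit:
step_arm --motion '[{"wx": 0, "wy": 0, "wz": 0, "dx": 0.845, "dy": -0.89, "dz": -0.17, "claw": 88}, {"wx": 0, "wy": 0, "wz": 0, "dx": 0.845, "dy": -0.89, "dz": -0.17, "claw": 88}, {"wx": 0, "wy": 0, "wz": 0, "dx": 0.845, "dy": -0.89, "dz": -0.17, "claw": 88}]'

```text
clock: 0.7
tool_pos: [0.335, -0.3692, 0.2666]
eef_rot: [0.974, 0.229, 0.001, -0.002]
contact_force: [-0.4, -1.4, 0.6]
opening: 0.997
finger_force: 0.0
```

Emit:
step_arm --motion '[{"wx": 0, "wy": 0, "wz": 0, "dx": 0.845, "dy": -0.89, "dz": -0.17, "claw": 88}, {"wx": 0, "wy": 0, "wz": 0, "dx": 0.845, "dy": -0.89, "dz": -0.17, "claw": 88}, {"wx": 0, "wy": 0, "wz": 0, "dx": 0.845, "dy": -0.89, "dz": -0.17, "claw": 88}]'

```text
clock: 1.0
tool_pos: [0.3645, -0.2764, 0.2802]
eef_rot: [0.973, 0.229, 0.001, -0.001]
contact_force: [0.4, -0.9, -0.5]
opening: 0.997
finger_force: 0.0
```

Emit:
step_arm --motion '[{"wx": 0, "wy": 0, "wz": 0, "dx": 0.845, "dy": -0.89, "dz": -0.17, "claw": 88}, {"wx": 0, "wy": 0, "wz": 0, "dx": 0.845, "dy": -0.89, "dz": -0.17, "claw": 88}, {"wx": 0, "wy": 0, "wz": 0, "dx": 0.845, "dy": -0.89, "dz": -0.17, "claw": 88}]'

```text
clock: 1.3
tool_pos: [0.3945, -0.1833, 0.2939]
eef_rot: [0.973, 0.229, 0.002, -0.001]
contact_force: [0.3, 0.4, -0.4]
opening: 0.999
finger_force: 0.0
```

Emit:
step_arm --motion '[{"wx": 0, "wy": 0, "wz": 0, "dx": 0.845, "dy": -0.89, "dz": -0.17, "claw": 88}, {"wx": 0, "wy": 0, "wz": 0, "dx": 0.845, "dy": -0.89, "dz": -0.17, "claw": 88}, {"wx": 0, "wy": 0, "wz": 0, "dx": 0.845, "dy": -0.89, "dz": -0.17, "claw": 88}]'

```text
clock: 1.6
tool_pos: [0.4245, -0.0897, 0.3075]
eef_rot: [0.974, 0.229, 0.002, -0.001]
contact_force: [-0.2, -0.5, 0.5]
opening: 0.998
finger_force: 0.0
```

Emit:
step_arm --motion '[{"wx": 0, "wy": 0, "wz": 0, "dx": 0.845, "dy": -0.89, "dz": -0.17, "claw": 88}, {"wx": 0, "wy": 0, "wz": 0, "dx": 0.845, "dy": -0.89, "dz": -0.17, "claw": 88}, {"wx": 0, "wy": 0, "wz": 0, "dx": 0.845, "dy": -0.89, "dz": -0.17, "claw": 88}]'

```text
clock: 1.9
tool_pos: [0.4542, 0.0042, 0.3211]
eef_rot: [0.974, 0.228, 0.002, -0.001]
contact_force: [0.4, -0.6, -0.6]
opening: 0.997
finger_force: 0.0
```

Going well. Wrist look at the housing on the way, then the pin.

Run:
```python
from h import *
s=get_state();print(np.round(s['q'],2))
p,d,c=snap('wrist'); cv2.imwrite('pics/w1.png',p[:,:,::-1]); print(c)
np.save('w1W.npy',cloud(d,c)); import shutil; shutil.copy('wrist.npz','w1.npz')
```

```text
[ 0.08  0.36 -0.26  1.94  0.11  0.85 -1.35]
{'vfov': 59.35162394539076, 'cx': 252.9461261808549, 'cy': 190.15578421430854, 'extrinsics': array([[ 0.44496109, -0.85726801, -0.25903898,  0.5206365 ],
       [-0.89554653, -0.42673292, -0.12607708,  0.03682808],
       [-0.00245861,  0.28808085, -0.95760293,  0.46840159],
       [ 0.        ,  0.        ,  0.        ,  1.        ]])}
```

Emit:
step_arm --motion '[{"wx": 0, "wy": 0, "wz": 0, "dx": 0.66, "dy": -0.81, "dz": 0, "claw": 88}, {"wx": 0, "wy": 0, "wz": 0, "dx": 0.66, "dy": -0.81, "dz": 0, "claw": 88}, {"wx": 0, "wy": 0, "wz": 0, "dx": 0.66, "dy": -0.81, "dz": 0, "claw": 88}]'

```text
clock: 2.25
tool_pos: [0.4717, 0.0825, 0.32]
eef_rot: [0.974, 0.226, 0.001, -0.001]
contact_force: [0.4, 0.3, 0.3]
opening: 0.995
finger_force: 0.0
```

Emit:
step_arm --motion '[{"wx": 0, "wy": 0, "wz": 0, "dx": 0.66, "dy": -0.81, "dz": 0, "claw": 88}, {"wx": 0, "wy": 0, "wz": 0, "dx": 0.66, "dy": -0.81, "dz": 0, "claw": 88}, {"wx": 0, "wy": 0, "wz": 0, "dx": 0.66, "dy": -0.81, "dz": 0, "claw": 88}]'

```text
clock: 2.55
tool_pos: [0.4909, 0.1636, 0.3198]
eef_rot: [0.974, 0.225, 0.0, -0.001]
contact_force: [0.3, -0.1, 0.1]
opening: 1.0
finger_force: 0.0
```

Emit:
step_arm --motion '[{"wx": 0, "wy": 0, "wz": 0, "dx": 0.66, "dy": -0.81, "dz": 0.2, "claw": 88}, {"wx": 0, "wy": 0, "wz": 0, "dx": 0.66, "dy": -0.81, "dz": 0.2, "claw": 88}, {"wx": 0, "wy": 0, "wz": 0, "dx": 0.66, "dy": -0.81, "dz": 0.2, "claw": 88}, {"wx": 0, "wy": 0, "wz": 0, "dx": 0.66, "dy": -0.81, "dz": 0.2, "claw": 88}]'

```text
clock: 2.95
tool_pos: [0.5097, 0.2396, 0.3034]
eef_rot: [0.975, 0.223, -0.001, 0.001]
contact_force: [-0.0, -0.9, -0.7]
opening: 0.999
finger_force: 0.0
```

Run:
```python
from h import *
s=get_state();print(np.round(s['q'],2),s['tool_pos'])
p,d,c=snap('wrist'); cv2.imwrite('pics/w2.png',np.hstack([cv2.imread('pics/w1.png')[:, :],p[:,:,::-1]])[::1,::1]); 
a=cv2.imread('pics/w2.png'); cv2.imwrite('pics/w2.png',cv2.resize(a,(800,300),interpolation=cv2.INTER_AREA))
np.save('w2W.npy',cloud(d,c)); import shutil; shutil.copy('wrist.npz','w2.npz')
```

```text
[-0.37  0.54 -0.25  1.67  0.16  0.96 -1.8 ] [0.50971785 0.2395622  0.3034073 ]
```

View pics/w2.png

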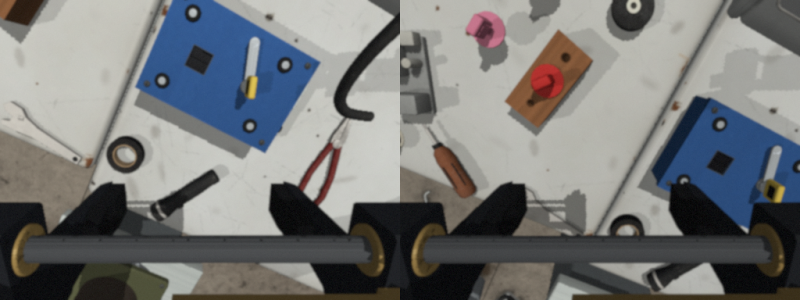

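Run:
```python
from h import *
def ld(n):
    z=np.load(n+'.npz');hsv=cv2.cvtColor(z['p'],cv2.COLOR_RGB2HSV).astype(int);return hsv[...,0],hsv[...,1],hsv[...,2],np.load(n+'W.npy')
def rect(m,W,name):
    n,l,st,_=cv2.connectedComponentsWithStats(m.astype(np.uint8)); 
    k=1+np.argmax(st[1:,4]); w=W[l==k]; w=w[~np.isnan(w[:,0])]
    r=cv2.minAreaRect((w[:,:2]*1000).astype(np.float32)); print(name,len(w),np.round(r[0],1),np.round(r[1],1),round(r[2],1),'mean',np.round(w.mean(0),4),'zrange',np.round(np.percentile(w[:,2],[2,50,98]),4)); return r,w
H,S,V,W=ld('w2');Z=W[...,2];v,u=np.mgrid[:384,:512]
near=(np.hypot(W[...,0]-.53,W[...,1]-.33)<.06)
red=((H<6)|(H>172))&(S>140)&near
rect(red&(Z>.098),W,'grip top'); rect(red&(Z<.066),W,'flange')
rect(near&(np.abs(Z-.055)<.005)&~red,W,'block')
H,S,V,W=ld('w1');Z=W[...,2]
near=(np.abs(W[...,0]-.535)<.1)&(np.abs(W[...,1])<.13)
rect(near&(np.abs(Z-.07)<.005),W,'lid')
hole=near&(V<60)&(Z<.0695)&(np.hypot(W[...,0]-.535,W[...,1]-.045)<.03)
rect(hole,W,'port'); 
n,l,st,_=cv2.connectedComponentsWithStats(hole.astype(np.uint8));k=1+np.argmax(st[1:,4])
z=np.load('w1.npz');E=z['E'];K=z['K'];f=192/np.tan(np.radians(K[0])/2)
ys,xs=np.where(l==k); r=np.stack([(xs-K[1])/f,(ys-K[2])/f,np.ones(len(xs))],-1)@E[:3,:3].T
P=E[:3,3]+r*((.07-E[2,3])/r[:,2:]); q=cv2.minAreaRect((P[:,:2]*1000).astype(np.float32)); print('port@z70',np.round(q[0],1),np.round(q[1],1),q[2],P.mean(0))
yel=near&(H>18)&(H<35)&(S>90); rect(yel&(Z>.103),W,'wingtop')
r,w=rect(near&(Z>.079)&(Z<.09)&(S<60),W,'bar');
```

```text
grip top 357 [528.6 329.3] [13.9 25.2] 48.1 mean [0.529  0.329  0.1036] zrange [0.1004 0.1038 0.1053]
flange 1003 [529.5 328.9] [47.5 44.5] 44.5 mean [0.5313 0.3272 0.06  ] zrange [0.057  0.06   0.0617]
block 4107 [529.7 329.5] [ 62.3 119.7] 75.2 mean [0.5327 0.3291 0.0561] zrange [0.0543 0.0561 0.0578]
lid 25975 [531.7  -2.9] [224.9 154.5] 89.3 mean [0.5334 0.0009 0.071 ] zrange [0.0684 0.071  0.0737]
port 678 [532.8  42.2] [30. 29.] 89.3 mean [0.533  0.0422 0.0668] zrange [0.0455 0.0679 0.0692]
port@z70 [532.7  42.3] [28.9 29. ] 89.22482299804688 [0.53294907 0.04222044 0.07      ]
wingtop 2048 [479.8 -14.6] [27.7 64.2] 1.1 mean [ 0.4813 -0.0144  0.4124] zrange [0.3993 0.4131 0.4145]
bar 741 [556.1 -26.8] [76.5 16.4] 17.6 mean [ 0.5627 -0.0237  0.0816] zrange [0.0799 0.0814 0.0862]
```

Emit:
step_arm --motion '[{"wx": 0, "wy": 0, "wz": -0.38, "dx": 0.7, "dy": -0.9, "dz": 1, "claw": 60}, {"wx": 0, "wy": 0, "wz": -0.38, "dx": 0.7, "dy": -0.9, "dz": 1, "claw": 60}, {"wx": 0, "wy": 0, "wz": -0.38, "dx": 0.7, "dy": -0.9, "dz": 1, "claw": 60}, {"wx": 0, "wy": 0, "wz": -0.38, "dx": 0.7, "dy": -0.9, "dz": 1, "claw": 60}, {"wx": 0, "wy": 0, "wz": -0.38, "dx": 0.7, "dy": -0.9, "dz": 1, "claw": 60}, {"wx": 0, "wy": 0, "wz": -0.38, "dx": 0.7, "dy": -0.9, "dz": 1, "claw": 60}, {"wx": 0, "wy": 0, "wz": -0.38, "dx": 0.7, "dy": -0.9, "dz": 1, "claw": 60}, {"wx": 0, "wy": 0, "wz": -0.38, "dx": 0.7, "dy": -0.9, "dz": 1, "claw": 60}]'

```text
clock: 3.8
tool_pos: [0.5296, 0.328, 0.2244]
eef_rot: [0.68, 0.734, -0.001, 0.001]
contact_force: [0.9, -0.4, 0.4]
opening: 0.684
finger_force: 0.0
```

Emit:
step_arm --motion '[{"wx": 0, "wy": 0, "wz": -0.244, "dx": 0, "dy": 0, "dz": 0.9, "claw": 60}, {"wx": 0, "wy": 0, "wz": -0.244, "dx": 0, "dy": 0, "dz": 0.9, "claw": 60}, {"wx": 0, "wy": 0, "wz": -0.244, "dx": 0, "dy": 0, "dz": 0.9, "claw": 60}, {"wx": 0, "wy": 0, "wz": -0.244, "dx": 0, "dy": 0, "dz": 0.9, "claw": 60}, {"wx": 0, "wy": 0, "wz": -0.244, "dx": 0, "dy": 0, "dz": 0.9, "claw": 60}, {"wx": 0, "wy": 0, "wz": -0.244, "dx": 0, "dy": 0, "dz": 0.9, "claw": 60}, {"wx": 0, "wy": 0, "wz": -0.244, "dx": 0, "dy": 0, "dz": 0.9, "claw": 60}]'

```text
clock: 4.5
tool_pos: [0.5292, 0.3294, 0.1523]
eef_rot: [0.36, 0.933, -0.001, 0.001]
contact_force: [0.2, -0.2, -0.6]
opening: 0.677
finger_force: 0.0
```

```bash
cat >> h.py <<'E'
def togo(target,yaw_y=None,z=None):
    "print shift (shares) and yaw share to bring TCP to target, tool vertical, tool y at yaw_y deg"
    s=get_state();T=R.from_quat(s['eef_rot']);M=T.as_matrix()
    print('clock',round(s['clock'],2),'pos',np.round(s['tool_pos'],4),'yawy',round(np.degrees(np.arctan2(M[1,1],M[0,1])),2),'tilt',np.round(M[:2,2],4),'q',np.round(s['q'],2),'F',np.round(s['contact_force'],1),'M',np.round(s['moment'],2))
    print('shift',np.round(M.T@(np.array(target)-s['tool_pos'])/.08,3))
    if yaw_y is not None:
        a=np.radians(yaw_y);y=np.array([np.cos(a),np.sin(a),0]);zz=np.array([0,0,-1.]);D=np.stack([np.cross(y,zz),y,zz],1)
        print('turn',np.round((T.inv()*R.from_matrix(D)).as_rotvec()/np.pi,4))
E
python3 -c "
from h import *
togo([.529,.329,.067],48.1)"
```

```text
clock 4.5 pos [0.5292 0.3294 0.1523] yawy 47.85 tilt [ 0.0005 -0.0017] q [-0.26  0.88 -0.71  1.63  0.7   0.9  -0.4 ] F [ 0.2 -0.2 -0.6] M [-0.   -0.06  0.02]
shift [-0.    -0.005  1.066]
turn [-0.0003  0.0005 -0.0014]
```

Emit:
step_arm --motion '[{"wx": 0, "wy": 0, "wz": 0, "dx": 0, "dy": 0, "dz": 0.5, "claw": 60}, {"wx": 0, "wy": 0, "wz": 0, "dx": 0, "dy": 0, "dz": 0.85, "claw": 60}, {"wx": 0, "wy": 0, "wz": 0, "dx": 0, "dy": 0, "dz": 1, "claw": 60}, {"wx": 0, "wy": 0, "wz": 0, "dx": 0, "dy": 0, "dz": 1, "claw": 60}]'

```text
clock: 4.9
tool_pos: [0.5277, 0.3305, 0.071]
eef_rot: [0.358, 0.934, -0.002, -0.0]
contact_force: [0.4, -0.6, 0.2]
opening: 0.685
finger_force: 0.0
```

Emit:
step_arm --motion '[{"wx": 0, "wy": 0, "wz": 0, "dx": 0, "dy": 0, "dz": 0.06, "claw": 60}, {"wx": 0, "wy": 0, "wz": 0, "dx": 0, "dy": 0, "dz": 0.06, "claw": 8}, {"wx": 0, "wy": 0, "wz": 0, "dx": 0, "dy": 0, "dz": 0.06, "claw": 8}, {"wx": 0, "wy": 0, "wz": 0, "dx": 0, "dy": 0, "dz": 0.06, "claw": 8}, {"wx": 0, "wy": 0, "wz": 0, "dx": 0, "dy": 0, "dz": 0.06, "claw": 8}, {"wx": 0, "wy": 0, "wz": 0, "dx": 0, "dy": 0, "dz": 0.06, "claw": 8}, {"wx": 0, "wy": 0, "wz": 0, "dx": 0, "dy": 0, "dz": 0.06, "claw": 8}]' --force 40

```text
clock: 5.6
tool_pos: [0.5282, 0.3319, 0.0676]
eef_rot: [0.357, 0.934, 0.0, 0.0]
contact_force: [-0.8, -0.8, 0.0]
opening: 0.163
finger_force: 0.4
```

```bash
python3 -c "
from h import *
togo([.529,.329,.067],48.1);s=get_state();print(s['opening']*88.1,s['finger_force'])"
```

```text
clock 5.6 pos [0.5282 0.3319 0.0676] yawy 48.15 tilt [ 0.0001 -0.    ] q [-0.3   0.99 -0.63  1.67  0.8   0.76 -0.48] F [-0.8 -0.8  0. ] M [-0.13  0.13  0.01]
shift [-0.031 -0.02   0.008]
turn [0.     0.     0.0003]
14.351420386874683 0.3938588603068638
```

Emit:
step_arm --motion '[{"wx": 0, "wy": 0, "wz": 0, "dx": 0, "dy": 0, "dz": 0, "claw": 8}, {"wx": 0, "wy": 0, "wz": 0, "dx": 0, "dy": 0, "dz": 0, "claw": 8}, {"wx": 0, "wy": 0, "wz": 0, "dx": 0, "dy": 0, "dz": 0, "claw": 8}, {"wx": 0, "wy": 0, "wz": 0, "dx": 0, "dy": 0, "dz": 0, "claw": 8}]' --force 40

```text
clock: 6.0
tool_pos: [0.5282, 0.3319, 0.0676]
eef_rot: [0.357, 0.934, -0.0, 0.0]
contact_force: [-0.4, -0.4, 2.1]
opening: 0.153
finger_force: 40.0
```

Emit:
step_arm --motion '[{"wx": 0, "wy": 0, "wz": 0, "dx": 0, "dy": 0, "dz": -0.3, "claw": 8}, {"wx": 0, "wy": 0, "wz": 0, "dx": 0, "dy": 0, "dz": -0.6, "claw": 8}, {"wx": 0, "wy": 0, "wz": 0, "dx": 0, "dy": 0, "dz": -0.9, "claw": 8}, {"wx": 0, "wy": 0, "wz": 0, "dx": 0, "dy": 0, "dz": -0.9, "claw": 8}]'

```text
clock: 6.4
tool_pos: [0.5294, 0.3336, 0.1424]
eef_rot: [0.357, 0.934, 0.003, 0.001]
contact_force: [0.8, 1.1, -0.3]
opening: 0.151
finger_force: 40.0
```

```bash
python3 -c "
from h import *
togo([.533,.043,.15],48.1);s=get_state();print(s['opening']*88.1,s['finger_force'])"
```

```text
clock 6.4 pos [0.5294 0.3336 0.1424] yawy 48.14 tilt [0.0041 0.004 ] q [-0.26  0.89 -0.7   1.64  0.71  0.88 -0.41] F [ 0.8  1.1 -0.3] M [ 0.07 -0.21  0.07]
shift [-2.457 -2.675 -0.11 ]
turn [0.0018 0.0001 0.0002]
13.299399786270376 39.99972654506564
```

Emit:
step_arm --motion '[{"wx": 0, "wy": 0, "wz": 0, "dx": -0.82, "dy": -0.89, "dz": -0.25, "claw": 8}, {"wx": 0, "wy": 0, "wz": 0, "dx": -0.82, "dy": -0.89, "dz": -0.25, "claw": 8}, {"wx": 0, "wy": 0, "wz": 0, "dx": -0.82, "dy": -0.89, "dz": -0.25, "claw": 8}]'

```text
clock: 6.7
tool_pos: [0.5307, 0.225, 0.158]
eef_rot: [0.362, 0.932, -0.005, 0.001]
contact_force: [1.1, -0.5, -1.4]
opening: 0.156
finger_force: 40.0
```

Emit:
step_arm --motion '[{"wx": 0, "wy": 0, "wz": 0, "dx": -0.82, "dy": -0.89, "dz": 0, "claw": 8}, {"wx": 0, "wy": 0, "wz": 0, "dx": -0.82, "dy": -0.89, "dz": 0, "claw": 8}, {"wx": 0, "wy": 0, "wz": 0, "dx": -0.82, "dy": -0.89, "dz": 0, "claw": 8}]'

```text
clock: 7.0
tool_pos: [0.5305, 0.128, 0.157]
eef_rot: [0.362, 0.932, -0.005, -0.0]
contact_force: [0.1, -0.2, -1.4]
opening: 0.156
finger_force: 40.0
```

Emit:
step_arm --motion '[{"wx": 0, "wy": 0, "wz": 0, "dx": -0.4, "dy": -0.45, "dz": 0, "claw": 8}, {"wx": 0, "wy": 0, "wz": 0, "dx": -0.82, "dy": -0.89, "dz": 0.2, "claw": 8}, {"wx": 0, "wy": 0, "wz": 0, "dx": -0.82, "dy": -0.89, "dz": 0.2, "claw": 8}, {"wx": 0, "wy": 0, "wz": 0, "dx": -0.82, "dy": -0.89, "dz": 0.2, "claw": 8}, {"wx": 0, "wy": 0, "wz": 0, "dx": -0.82, "dy": -0.89, "dz": 0.2, "claw": 8}, {"wx": 0, "wy": 0, "wz": 0, "dx": -0.82, "dy": -0.89, "dz": 0.2, "claw": 8}]'

```text
clock: 7.6
tool_pos: [0.5324, 0.0435, 0.1437]
eef_rot: [0.356, 0.935, 0.001, 0.0]
contact_force: [1.6, -0.2, -1.2]
opening: 0.155
finger_force: 40.0
```

Run:
```python
from h import *
togo([.533,.0425,.15],48.1)
p,d,c=snap('wrist'); np.save('w3W.npy',cloud(d,c)); import shutil; shutil.copy('wrist.npz','w3.npz')
cv2.imwrite('pics/w3.png',p[:,:,::-1])
```

```text
clock 7.6 pos [0.5324 0.0435 0.1437] yawy 48.3 tilt [0.0006 0.0014] q [ 0.25  0.8  -0.72  1.91  0.79  0.73 -0.09] F [ 1.6 -0.2 -1.2] M [ 0.04 -0.17 -0.02]
shift [-0.014 -0.004 -0.079]
turn [ 0.0004 -0.0002  0.0011]
```

View pics/w3.png

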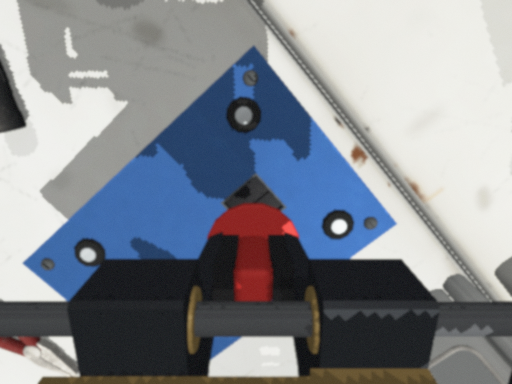

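Run:
```python
from h import *
from scipy.optimize import least_squares
z=np.load('w3.npz');p=z['p'];E=z['E'];K=z['K'];f=192/np.tan(np.radians(K[0])/2)
def bp(u,v,h):
    r=np.stack([(np.asarray(u,float)-K[1])/f,(np.asarray(v,float)-K[2])/f,np.ones(len(u))],-1)@E[:3,:3].T
    return (E[:3,3]+r*((h-E[2,3])/r[:,2:]))[:,:2]*1000
hsv=cv2.cvtColor(p,cv2.COLOR_RGB2HSV).astype(int);H,S,V=hsv[...,0],hsv[...,1],hsv[...,2]
red=(((H<8)|(H>172))&(S>120)); red[:,:200]=0;red[:,310:]=0;red[300:]=0
us=[];vs=[]
for u in range(214,294):
    k=np.where(red[:,u])[0]
    if len(k): us.append(u);vs.append(k[0]-.5)
tcp=get_state()['tool_pos'];hf=tcp[2]-.0126+.004
P=bp(us,vs,hf); g=least_squares(lambda c:np.hypot(P[:,0]-c[0],P[:,1]-c[1])-24,[532,43],loss='soft_l1').x
print('TCP',tcp*1000,'pin axis',g,'resid',np.round(np.hypot(*(P-g).T)-24,1)[::8])
# depth-based check of flange height
W=np.load('w3W.npy');print('flange z',np.nanmedian(W[205:225,235:270,2][red[205:225,235:270]]))
# port edges: dark mask
m=((V<75)&(S<140)).astype(np.uint8);m[:165]=0;m[215:]=0;m[:,:215]=0;m[:,292:]=0
n,l,st,_=cv2.connectedComponentsWithStats(m);k=1+np.argmax(st[1:,4]);ys,xs=np.where(l==k);Q=bp(xs,ys,.07)
# rotate into housing axes (yaw -0.7deg)
a=np.radians(-.7);Rm=np.array([[np.cos(a),-np.sin(a)],[np.sin(a),np.cos(a)]]);q=Q@Rm
print(len(q),'bounds housing-axes',np.percentile(q,[.5,1,2,98,99,99.5],axis=0).round(1).tolist())
b=np.percentile(q,[1,99],axis=0);print('if xmin,ymax edges: centre options',Rm@np.array([b[0,0]+15,b[1,1]-15]),'xmax', Rm@np.array([b[1,0]-15,b[1,1]-15]))
W1=np.load('w1W.npy');print('fullport w1 532.7 42.3')
```

```text
TCP [532.35854352  43.30599685 143.68567793] pin axis [533.26907463  41.60448805] resid [-0.7 -0.6  0.2  0.1  0.3  0.1  0.5  0.   0.3 -0.9]
flange z 0.13593577668577123
928 bounds housing-axes [[516.9, 34.3], [517.0, 34.6], [517.2, 35.5], [544.7, 62.9], [545.9, 63.0], [546.7, 63.1]]
if xmin,ymax edges: centre options [532.55155232  41.53725272] xmax [531.49487147  41.55016315]
fullport w1 532.7 42.3
```

Emit:
step_arm --motion '[{"wx": 0, "wy": 0, "wz": 0, "dx": 0.006, "dy": -0.007, "dz": 0.1, "claw": 8}, {"wx": 0, "wy": 0, "wz": 0, "dx": 0.006, "dy": -0.007, "dz": 0.17, "claw": 8}, {"wx": 0, "wy": 0, "wz": 0, "dx": 0.006, "dy": -0.007, "dz": 0.24, "claw": 8}, {"wx": 0, "wy": 0, "wz": 0, "dx": 0.006, "dy": -0.007, "dz": 0.31, "claw": 8}, {"wx": 0, "wy": 0, "wz": 0, "dx": 0.006, "dy": -0.007, "dz": 0.38, "claw": 8}, {"wx": 0, "wy": 0, "wz": 0, "dx": 0.006, "dy": -0.007, "dz": 0.44, "claw": 8}, {"wx": 0, "wy": 0, "wz": 0, "dx": 0.006, "dy": -0.007, "dz": 0.44, "claw": 8}]'

```text
clock: 8.35
tool_pos: [0.5312, 0.0412, 0.1076]
eef_rot: [0.357, 0.934, -0.0, -0.0]
contact_force: [0.2, 1.0, -1.4]
opening: 0.157
finger_force: 40.0
```

```bash
cat >> h.py <<'E'
def avg(n=12):
    A=[]
    for i in range(n):
        s=get_state(); A.append(np.r_[s['contact_force'],s['moment'],s['tool_pos']*1000]); viewer.snapshot('wrist')
    A=np.array(A); print('clock',round(s['clock'],2),'mean',np.round(A.mean(0),3),'sd',np.round(A.std(0),3)); return A.mean(0)
E
python3 - <<'E'
from h import *
np.save('base.npy',avg())
togo([.5317,.0432,.0986],48.1)
E
```

```text
clock 8.9 mean [-2.9000e-01  6.7000e-02 -1.1700e+00  1.8000e-02 -7.6000e-02 -0.0000e+00
  5.3149e+02  4.1321e+01  1.0830e+02] sd [0.432 0.378 0.313 0.028 0.04  0.023 0.089 0.048 0.263]
clock 8.95 pos [0.5316 0.0413 0.1084] yawy 48.15 tilt [ 0.0002 -0.0001] q [ 0.23  0.85 -0.67  1.94  0.86  0.66 -0.15] F [-1.1  0.1 -0.7] M [ 0.05 -0.08 -0.06]
shift [0.014 0.019 0.123]
turn [0.     0.0001 0.0003]
```

Emit:
step_arm --motion '[{"wx": 0, "wy": 0, "wz": 0, "dx": 0.014, "dy": 0.019, "dz": 0, "claw": 8}, {"wx": 0, "wy": 0, "wz": 0, "dx": 0.014, "dy": 0.019, "dz": 0.03, "claw": 8}, {"wx": 0, "wy": 0, "wz": 0, "dx": 0.014, "dy": 0.019, "dz": 0.06, "claw": 8}, {"wx": 0, "wy": 0, "wz": 0, "dx": 0.014, "dy": 0.019, "dz": 0.09, "claw": 8}, {"wx": 0, "wy": 0, "wz": 0, "dx": 0.014, "dy": 0.019, "dz": 0.12, "claw": 8}, {"wx": 0, "wy": 0, "wz": 0, "dx": 0.014, "dy": 0.019, "dz": 0.14, "claw": 8}, {"wx": 0, "wy": 0, "wz": 0, "dx": 0.014, "dy": 0.019, "dz": 0.155, "claw": 8}]'

```text
clock: 9.65
tool_pos: [0.532, 0.0433, 0.0964]
eef_rot: [0.357, 0.934, 0.0, 0.0]
contact_force: [-1.2, 0.4, 8.6]
opening: 0.159
finger_force: 40.0
```

Run:
```python
from h import *
a=avg(14)-np.load('base.npy'); print(np.round(a,3))
```

```text
clock 10.3 mean [-1.57700e+00 -5.70000e-01  7.58000e+00 -1.76000e-01  2.74000e-01
 -2.00000e-03  5.31972e+02  4.33370e+01  9.66140e+01] sd [0.38  0.572 0.557 0.03  0.033 0.022 0.012 0.017 0.091]
[-1.2870e+00 -6.3700e-01  8.7500e+00 -1.9300e-01  3.5100e-01 -1.0000e-03
  4.8200e-01  2.0150e+00 -1.1686e+01]
```

Emit:
step_arm --motion '[{"wx": 0, "wy": 0, "wz": 0, "dx": 0.018, "dy": 0, "dz": 0, "claw": 8}, {"wx": 0, "wy": 0, "wz": 0, "dx": 0.036, "dy": 0, "dz": 0, "claw": 8}, {"wx": 0, "wy": 0, "wz": 0, "dx": 0.052, "dy": 0, "dz": 0, "claw": 8}, {"wx": 0, "wy": 0, "wz": 0, "dx": 0.052, "dy": 0, "dz": 0, "claw": 8}]'

```text
clock: 10.75
tool_pos: [0.5304, 0.0455, 0.097]
eef_rot: [0.357, 0.934, 0.0, 0.002]
contact_force: [1.1, -1.5, 7.3]
opening: 0.154
finger_force: 40.0
```

Emit:
step_arm --motion '[{"wx": 0, "wy": 0, "wz": 0, "dx": 0.005, "dy": 0.018, "dz": 0, "claw": 8}, {"wx": 0, "wy": 0, "wz": 0, "dx": 0.0, "dy": 0.036, "dz": 0, "claw": 8}, {"wx": 0, "wy": 0, "wz": 0, "dx": 0.0, "dy": 0.036, "dz": 0, "claw": 8}]'

```text
clock: 11.05
tool_pos: [0.5312, 0.0472, 0.0967]
eef_rot: [0.357, 0.934, -0.001, 0.001]
contact_force: [-2.2, -1.4, 7.9]
opening: 0.153
finger_force: 40.0
```

```bash
cat >> h.py <<'E'
def st(o=(.5319,.0433)):
    s=get_state();M=R.from_quat(s['eef_rot']).as_matrix()
    A=[s]
    for i in range(3): viewer.snapshot('wrist'); A.append(get_state())
    p=np.mean([a['tool_pos'] for a in A],0);F=np.mean([a['contact_force'] for a in A],0)
    r=(M.T@(p-np.r_[o,p[2]]))[:2]*1000
    print('t',round(A[-1]['clock'],2),'tool-xy mm from port',np.round(r,2),'r',round(np.hypot(*r),2),'z',round(p[2]*1000,2),'F tool',np.round(M.T@F,1))
E
python3 -c "
from h import *
st()"
```

```text
t 11.2 tool-xy mm from port [3.15 2.43] r 3.98 z 96.66 F tool [-0.4 -2.2 -7.9]
```

Emit:
step_arm --motion '[{"wx": 0, "wy": 0, "wz": 0, "dx": -0.015, "dy": 0.015, "dz": 0, "claw": 8}, {"wx": 0, "wy": 0, "wz": 0, "dx": -0.035, "dy": 0.025, "dz": 0, "claw": 8}, {"wx": 0, "wy": 0, "wz": 0, "dx": -0.035, "dy": 0.025, "dz": 0, "claw": 8}]'

```text
clock: 11.5
tool_pos: [0.5336, 0.0476, 0.0965]
eef_rot: [0.357, 0.934, -0.0, -0.0]
contact_force: [-2.0, -1.1, 8.3]
opening: 0.154
finger_force: 40.0
```

```bash
python3 -c "
from h import *
st()"
```

```text
t 11.65 tool-xy mm from port [1.64 4.3 ] r 4.6 z 96.52 F tool [ 1.1 -2.  -7.9]
```

Next: towards (-2, 4) and on.

Emit:
step_arm --motion '[{"wx": 0, "wy": 0, "wz": 0, "dx": -0.02, "dy": 0, "dz": 0, "claw": 8}, {"wx": 0, "wy": 0, "wz": 0, "dx": -0.042, "dy": -0.005, "dz": 0, "claw": 8}, {"wx": 0, "wy": 0, "wz": 0, "dx": -0.042, "dy": -0.005, "dz": 0, "claw": 8}]'

```text
clock: 11.95
tool_pos: [0.5361, 0.0462, 0.0967]
eef_rot: [0.357, 0.934, 0.001, 0.0]
contact_force: [-1.8, 1.4, 8.2]
opening: 0.152
finger_force: 40.0
```

```bash
python3 -c "
from h import *
st()"
```

```text
t 12.1 tool-xy mm from port [-1.18  4.99] r 5.12 z 96.67 F tool [ 1.9 -0.9 -7.6]
```

Emit:
step_arm --motion '[{"wx": 0, "wy": 0, "wz": 0, "dx": -0.018, "dy": -0.015, "dz": 0, "claw": 8}, {"wx": 0, "wy": 0, "wz": 0, "dx": -0.032, "dy": -0.034, "dz": 0, "claw": 8}, {"wx": 0, "wy": 0, "wz": 0, "dx": -0.032, "dy": -0.034, "dz": 0, "claw": 8}]'

```text
clock: 12.4
tool_pos: [0.5365, 0.0418, 0.0961]
eef_rot: [0.357, 0.934, 0.0, 0.0]
contact_force: [0.0, 0.5, -1.6]
opening: 0.155
finger_force: 40.0
```

```bash
python3 -c "
from h import *
st()"
```

```text
t 12.55 tool-xy mm from port [-4.56  1.46] r 4.79 z 95.8 F tool [-0.2  0.5  1.4]
```

Vertical load has vanished: the pin is in the socket. Lower gently.

Emit:
step_arm --motion '[{"wx": 0, "wy": 0, "wz": 0, "dx": 0, "dy": 0, "dz": 0.02, "claw": 8}, {"wx": 0, "wy": 0, "wz": 0, "dx": 0, "dy": 0, "dz": 0.04, "claw": 8}, {"wx": 0, "wy": 0, "wz": 0, "dx": 0, "dy": 0, "dz": 0.06, "claw": 8}, {"wx": 0, "wy": 0, "wz": 0, "dx": 0, "dy": 0, "dz": 0.08, "claw": 8}, {"wx": 0, "wy": 0, "wz": 0, "dx": 0, "dy": 0, "dz": 0.08, "claw": 8}]'

```text
clock: 13.05
tool_pos: [0.5361, 0.0414, 0.0892]
eef_rot: [0.357, 0.934, -0.0, -0.0]
contact_force: [0.1, -0.4, -1.6]
opening: 0.155
finger_force: 40.0
```

```bash
python3 -c "
from h import *
st()"
```

```text
t 13.2 tool-xy mm from port [-4.42  1.54] r 4.68 z 89.38 F tool [-0.2 -0.3  1.5]
```

Emit:
step_arm --motion '[{"wx": 0, "wy": 0, "wz": 0, "dx": 0, "dy": 0, "dz": 0.02, "claw": 8}, {"wx": 0, "wy": 0, "wz": 0, "dx": 0, "dy": 0, "dz": 0.04, "claw": 8}, {"wx": 0, "wy": 0, "wz": 0, "dx": 0, "dy": 0, "dz": 0.06, "claw": 8}, {"wx": 0, "wy": 0, "wz": 0, "dx": 0, "dy": 0, "dz": 0.07, "claw": 8}, {"wx": 0, "wy": 0, "wz": 0, "dx": 0, "dy": 0, "dz": 0.07, "claw": 8}]'

```text
clock: 13.7
tool_pos: [0.5362, 0.0415, 0.0837]
eef_rot: [0.357, 0.934, -0.0, -0.0]
contact_force: [0.5, 0.5, -1.0]
opening: 0.159
finger_force: 40.0
```

Emit:
step_arm --motion '[{"wx": 0, "wy": 0, "wz": 0, "dx": 0, "dy": 0, "dz": 0.008, "claw": 8}, {"wx": 0, "wy": 0, "wz": 0, "dx": 0, "dy": 0, "dz": 0.008, "claw": 8}]'

```text
clock: 13.9
tool_pos: [0.5363, 0.0415, 0.0833]
eef_rot: [0.357, 0.934, -0.0, 0.0]
contact_force: [-0.9, -0.8, -1.6]
opening: 0.156
finger_force: 40.0
```

```bash
python3 -c "
from h import *
st()"
```

```text
t 14.05 tool-xy mm from port [-4.48  1.61] r 4.76 z 83.29 F tool [0.2 0.1 1. ]
```

Emit:
step_arm --motion '[{"wx": 0, "wy": 0, "wz": 0, "dx": 0, "dy": 0, "dz": 0.008, "claw": 8}, {"wx": 0, "wy": 0, "wz": 0, "dx": 0, "dy": 0, "dz": 0.008, "claw": 8}]'

```text
clock: 14.25
tool_pos: [0.5363, 0.0415, 0.0826]
eef_rot: [0.357, 0.934, -0.0, -0.0]
contact_force: [-0.2, 0.4, -1.6]
opening: 0.155
finger_force: 40.0
```

Emit:
step_arm --motion '[{"wx": 0, "wy": 0, "wz": 0, "dx": 0, "dy": 0, "dz": 0.008, "claw": 8}, {"wx": 0, "wy": 0, "wz": 0, "dx": 0, "dy": 0, "dz": 0.008, "claw": 8}]'

```text
clock: 14.45
tool_pos: [0.5363, 0.0415, 0.0825]
eef_rot: [0.357, 0.934, -0.0, 0.0]
contact_force: [-1.3, -0.5, 5.1]
opening: 0.155
finger_force: 40.0
```

```bash
python3 -c "
from h import *
st()"
```

```text
t 14.6 tool-xy mm from port [-4.49  1.56] r 4.75 z 82.52 F tool [ 0.8 -1.5 -5.3]
```

Emit:
step_arm --motion '[{"wx": 0, "wy": 0, "wz": 0, "dx": 0, "dy": 0, "dz": -0.005, "claw": 40}, {"wx": 0, "wy": 0, "wz": 0, "dx": 0, "dy": 0, "dz": -0.005, "claw": 40}, {"wx": 0, "wy": 0, "wz": 0, "dx": 0, "dy": 0, "dz": -0.005, "claw": 40}, {"wx": 0, "wy": 0, "wz": 0, "dx": 0, "dy": 0, "dz": -0.005, "claw": 40}, {"wx": 0, "wy": 0, "wz": 0, "dx": 0, "dy": 0, "dz": -0.2, "claw": 40}, {"wx": 0, "wy": 0, "wz": 0, "dx": 0, "dy": 0, "dz": -0.6, "claw": 40}, {"wx": 0, "wy": 0, "wz": 0, "dx": 0, "dy": 0, "dz": -1, "claw": 40}, {"wx": 0, "wy": 0, "wz": 0, "dx": 0, "dy": 0, "dz": -1, "claw": 40}]'

```text
clock: 15.4
tool_pos: [0.5386, 0.0427, 0.1655]
eef_rot: [0.357, 0.934, 0.002, 0.003]
contact_force: [0.3, 0.9, 0.7]
opening: 0.451
finger_force: 0.0
```

Run:
```python
from h import *
togo([.5315,-.0375,.15],-72.4); togo([.5315,-.0375,.15],107.6); print('open',get_state()['opening'])
W=np.load('topW.npy');z=np.load('top.npz');V=z['p'].max(2)
m=(V<60)&(W[...,2]>.03); v,u=np.mgrid[:384,:512]; m&=(u>293)&(u<335)&(v<190)&(v>90)
w=W[m]
for a,b in((.5,.55),(.55,.6),(.6,.65),(.65,.7),(.7,.8)):
    k=w[(w[:,0]>=a)&(w[:,0]<b)]
    if len(k): print(a,len(k),'y',k[:,1].min().round(3),k[:,1].max().round(3),'z',k[:,2].min().round(3),k[:,2].max().round(3))
p,d,c=snap('top'); a=p[150:240,205:305,::-1]; cv2.imwrite('pics/top2.png',cv2.resize(a,None,fx=6,fy=6,interpolation=cv2.INTER_CUBIC))
```

```text
clock 15.4 pos [0.5386 0.0427 0.1655] yawy 48.14 tilt [0.0067 0.002 ] q [ 0.27  0.78 -0.75  1.88  0.75  0.78 -0.05] F [0.3 0.9 0.7] M [ 0.02 -0.12 -0.02]
shift [-0.602 -0.807  0.191]
turn [ 0.0024 -0.0013  0.6697]
clock 15.4 pos [0.5386 0.0427 0.1655] yawy 48.14 tilt [0.0067 0.002 ] q [ 0.27  0.78 -0.75  1.88  0.75  0.78 -0.05] F [0.3 0.9 0.7] M [ 0.02 -0.12 -0.02]
shift [-0.602 -0.807  0.191]
turn [ 0.0011  0.0021 -0.3303]
open 0.4505998086942674
0.55 92 y -0.254 -0.141 z 0.03 0.116
0.6 58 y -0.148 -0.128 z 0.115 0.165
0.65 66 y -0.145 -0.127 z 0.156 0.196
0.7 226 y -0.225 -0.129 z 0.035 0.221
```

Emit:
step_arm --motion '[{"wx": 0, "wy": 0, "wz": 0.37, "dx": -0.6, "dy": -0.8, "dz": 0, "claw": 40}, {"wx": 0, "wy": 0, "wz": 0.37, "dx": -0.6, "dy": -0.8, "dz": 0, "claw": 40}, {"wx": 0, "wy": 0, "wz": 0.37, "dx": -0.6, "dy": -0.8, "dz": 0, "claw": 40}, {"wx": 0, "wy": 0, "wz": 0.37, "dx": -0.6, "dy": -0.8, "dz": 0, "claw": 40}, {"wx": 0, "wy": 0, "wz": 0.37, "dx": -0.6, "dy": -0.8, "dz": 0, "claw": 40}, {"wx": 0, "wy": 0, "wz": 0.37, "dx": -0.6, "dy": -0.8, "dz": 0, "claw": 40}, {"wx": 0, "wy": 0, "wz": 0.37, "dx": -0.6, "dy": -0.8, "dz": 0, "claw": 40}, {"wx": 0, "wy": 0, "wz": 0.37, "dx": -0.6, "dy": -0.8, "dz": 0, "claw": 40}]'

```text
clock: 16.25
tool_pos: [0.5285, -0.0385, 0.1608]
eef_rot: [0.813, 0.582, -0.001, -0.0]
contact_force: [0.4, -0.2, 1.0]
opening: 0.455
finger_force: 0.0
```

Emit:
step_arm --motion '[{"wx": 0, "wy": 0, "wz": 0.3, "dx": 0, "dy": 0, "dz": 0, "claw": 40}, {"wx": 0, "wy": 0, "wz": 0.3, "dx": 0, "dy": 0, "dz": 0, "claw": 40}, {"wx": 0, "wy": 0, "wz": 0.3, "dx": 0, "dy": 0, "dz": 0, "claw": 40}, {"wx": 0, "wy": 0, "wz": 0.3, "dx": 0, "dy": 0, "dz": 0, "claw": 40}, {"wx": 0, "wy": 0, "wz": 0.3, "dx": 0, "dy": 0, "dz": 0, "claw": 40}, {"wx": 0, "wy": 0, "wz": 0.3, "dx": 0, "dy": 0, "dz": 0, "claw": 40}, {"wx": 0, "wy": 0, "wz": 0.3, "dx": 0, "dy": 0, "dz": 0, "claw": 40}, {"wx": 0, "wy": 0, "wz": 0.3, "dx": 0, "dy": 0, "dz": 0, "claw": 40}]'

```text
clock: 17.05
tool_pos: [0.5288, -0.0383, 0.1613]
eef_rot: [0.988, 0.154, -0.001, 0.0]
contact_force: [-0.0, -0.3, 0.3]
opening: 0.454
finger_force: 0.0
```

Run:
```python
from h import *
togo([.5315,-.0375,.087],-72.4)
p,d,c=snap('wrist'); np.save('w4W.npy',cloud(d,c)); import shutil; shutil.copy('wrist.npz','w4.npz')
cv2.imwrite('pics/w4.png',p[:,:,::-1])
```

```text
clock 17.05 pos [ 0.5288 -0.0383  0.1613] yawy -72.33 tilt [-0.0014 -0.0008] q [ 0.09  0.68 -0.17  1.93  0.21  0.55 -1.49] F [-0.  -0.3  0.3] M [0.01 0.05 0.02]
shift [0.036 0.001 0.929]
turn [0.0001 0.0005 0.0004]
```

View pics/w4.png

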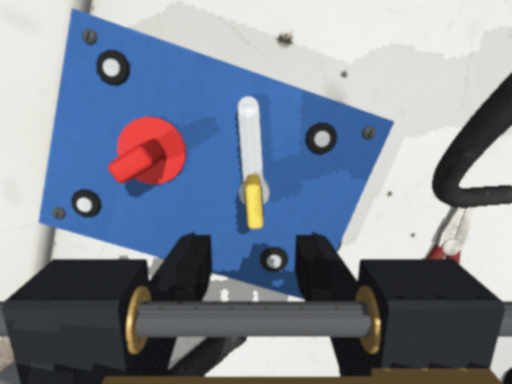

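The pin stands home at (152,150); the keeper's bar runs from (248,100) to the wing at (254,200). Fingers straddle it well.

Run:
```python
from h import *
z=np.load('w4.npz');p=z['p'];hsv=cv2.cvtColor(p,cv2.COLOR_RGB2HSV).astype(int);H,S,V=hsv[...,0],hsv[...,1],hsv[...,2];W=np.load('w4W.npy');Z=W[...,2]
v,u=np.mgrid[:384,:512];roi=(u>225)&(u<285)&(v>80)&(v<240)
def rect(m,n):
    k,l,s,_=cv2.connectedComponentsWithStats(m.astype(np.uint8));w=W[l==1+np.argmax(s[1:,4])];r=cv2.minAreaRect((w[:,:2]*1000).astype(np.float32));print(n,len(w),np.round(r[0],1),np.round(r[1],1),round(r[2],1),'z',np.nanpercentile(w[:,2],[5,50,95]).round(4))
rect(roi&(H>15)&(H<35)&(S>90)&(Z>.107),'wing top')
rect(roi&(Z>.079)&(Z<.087),'bar')
red=((H<8)|(H>172))&(S>120)&(u<200)&(u>90)&(v>100)&(v<200)
rect(red&(Z<.085),'flange'); rect(red&(Z>.112),'grip')
```

```text
wing top 693 [532.7 -37.4] [28.7 10. ] 22.0 z [0.1096 0.1122 0.1134]
bar 1857 [559.  -28.8] [73.4 21.2] 17.7 z [0.0805 0.0817 0.083 ]
flange 2451 [538.1  38.3] [46.8 44.7] 49.5 z [0.0739 0.0751 0.0762]
grip 1036 [537.9  38.9] [14.5 25. ] 46.0 z [0.1153 0.1187 0.12  ]
```

Emit:
step_arm --motion '[{"wx": 0, "wy": 0, "wz": -0.01, "dx": 0.045, "dy": 0, "dz": 0.3, "claw": 40}, {"wx": 0, "wy": 0, "wz": -0.01, "dx": 0.045, "dy": 0, "dz": 0.55, "claw": 40}, {"wx": 0, "wy": 0, "wz": -0.01, "dx": 0.045, "dy": 0, "dz": 0.75, "claw": 40}, {"wx": 0, "wy": 0, "wz": -0.01, "dx": 0.045, "dy": 0, "dz": 0.9, "claw": 40}, {"wx": 0, "wy": 0, "wz": -0.01, "dx": 0.045, "dy": 0, "dz": 0.9, "claw": 40}]'

```text
clock: 17.6
tool_pos: [0.5317, -0.0371, 0.0886]
eef_rot: [0.986, 0.169, -0.001, -0.0]
contact_force: [0.4, -0.9, -0.1]
opening: 0.454
finger_force: 0.0
```

Emit:
step_arm --motion '[{"wx": 0, "wy": 0, "wz": 0, "dx": 0, "dy": 0, "dz": 0, "claw": 6}, {"wx": 0, "wy": 0, "wz": 0, "dx": 0, "dy": 0, "dz": 0, "claw": 6}, {"wx": 0, "wy": 0, "wz": 0, "dx": 0, "dy": 0, "dz": 0, "claw": 6}, {"wx": 0, "wy": 0, "wz": 0, "dx": 0, "dy": 0, "dz": 0, "claw": 6}, {"wx": 0, "wy": 0, "wz": 0, "dx": 0, "dy": 0, "dz": 0, "claw": 6}, {"wx": 0, "wy": 0, "wz": 0, "dx": 0, "dy": 0, "dz": 0, "claw": 6}]' --force 15

```text
clock: 18.2
tool_pos: [0.5333, -0.0375, 0.0906]
eef_rot: [0.986, 0.168, 0.001, 0.0]
contact_force: [0.3, -1.5, 4.8]
opening: 0.115
finger_force: 14.9
```

```bash
python3 -c "
from h import *
togo([.5322,-.037,.087],-70.7);print(get_state()['opening']*88.1,get_state()['finger_force'])"
```

```text
clock 18.2 pos [ 0.5333 -0.0375  0.0906] yawy -70.66 tilt [ 0.0013 -0.0005] q [ 0.06  0.8  -0.13  1.96  0.26  0.39 -1.5 ] F [ 0.3 -1.5  4.8] M [-0.22  0.    0.05]
shift [-0.011 -0.01   0.045]
turn [ 0.0003 -0.0003  0.0002]
10.140582295270654 14.895457418169826
```

Emit:
step_arm --motion '[{"wx": 0, "wy": 0, "wz": -0.04, "dx": 0, "dy": 0, "dz": -0.02, "claw": 6}, {"wx": 0, "wy": 0, "wz": -0.08, "dx": 0, "dy": 0, "dz": -0.02, "claw": 6}, {"wx": 0, "wy": 0, "wz": -0.12, "dx": 0, "dy": 0, "dz": -0.02, "claw": 6}, {"wx": 0, "wy": 0, "wz": -0.16, "dx": 0, "dy": 0, "dz": -0.02, "claw": 6}, {"wx": 0, "wy": 0, "wz": -0.2, "dx": 0, "dy": 0, "dz": -0.02, "claw": 6}, {"wx": 0, "wy": 0, "wz": -0.2, "dx": 0, "dy": 0, "dz": -0.02, "claw": 6}]'

```text
clock: 18.8
tool_pos: [0.5331, -0.0375, 0.0908]
eef_rot: [0.886, 0.464, 0.0, -0.0]
contact_force: [3.2, -1.8, -11.2]
opening: 0.11
finger_force: 15.0
```

```bash
python3 -c "
from h import *
togo([.5322,-.037,.087],-0.7);print(get_state()['opening']*88.1,get_state()['finger_force'])"
```

```text
clock 18.8 pos [ 0.5331 -0.0375  0.0908] yawy -34.65 tilt [0.0001 0.0005] q [ 0.16  0.81 -0.29  1.95  0.5   0.44 -1.11] F [  3.2  -1.8 -11.2] M [-0.29 -0.84  0.01]
shift [-0.001 -0.013  0.047]
turn [-0.     -0.0002 -0.1886]
9.64818476063731 14.996596329146996
```

Emit:
step_arm --motion '[{"wx": 0, "wy": 0, "wz": -0.04, "dx": 0, "dy": 0, "dz": 0.01, "claw": 6}, {"wx": 0, "wy": 0, "wz": -0.08, "dx": 0, "dy": 0, "dz": 0.012, "claw": 6}, {"wx": 0, "wy": 0, "wz": -0.12, "dx": 0, "dy": 0, "dz": 0.012, "claw": 6}, {"wx": 0, "wy": 0, "wz": -0.16, "dx": 0, "dy": 0, "dz": 0.012, "claw": 6}, {"wx": 0, "wy": 0, "wz": -0.185, "dx": 0, "dy": 0, "dz": 0.012, "claw": 6}, {"wx": 0, "wy": 0, "wz": -0.195, "dx": 0, "dy": 0, "dz": 0.012, "claw": 6}, {"wx": 0, "wy": 0, "wz": -0.195, "dx": 0, "dy": 0, "dz": 0.012, "claw": 6}]'

```text
clock: 19.5
tool_pos: [0.5331, -0.0374, 0.0907]
eef_rot: [0.706, 0.709, 0.0, 0.0]
contact_force: [1.6, -1.4, -2.5]
opening: 0.112
finger_force: 15.1
```

```bash
python3 -c "
from h import *
togo([.5322,-.037,.087],-0.7);print(get_state()['opening']*88.1,get_state()['finger_force'])"
```

```text
clock 19.5 pos [ 0.5331 -0.0374  0.0907] yawy 0.25 tilt [ 0.0004 -0.0002] q [ 0.25  0.84 -0.45  1.95  0.7   0.52 -0.69] F [ 1.6 -1.4 -2.5] M [-0.35 -0.49 -0.24]
shift [ 0.005 -0.011  0.046]
turn [0.0001 0.0001 0.0053]
9.909668305603729 15.097032207995653
```

Emit:
step_arm --motion '[{"wx": 0, "wy": 0, "wz": 0, "dx": 0, "dy": 0, "dz": 0, "claw": 30}, {"wx": 0, "wy": 0, "wz": 0, "dx": 0, "dy": 0, "dz": 0, "claw": 30}, {"wx": 0, "wy": 0, "wz": 0, "dx": 0, "dy": 0, "dz": 0, "claw": 30}, {"wx": 0, "wy": 0, "wz": 0, "dx": 0, "dy": 0, "dz": -0.3, "claw": 30}, {"wx": 0, "wy": 0, "wz": 0, "dx": 0, "dy": 0, "dz": -0.7, "claw": 30}, {"wx": 0, "wy": 0, "wz": 0, "dx": 0, "dy": 0, "dz": -1, "claw": 30}, {"wx": 0, "wy": 0, "wz": 0, "dx": 0, "dy": 0, "dz": -1, "claw": 30}, {"wx": 0, "wy": 0, "wz": 0, "dx": 0, "dy": 0, "dz": -1, "claw": 30}]'

```text
clock: 20.3
tool_pos: [0.5326, -0.0372, 0.1708]
eef_rot: [0.704, 0.71, 0.0, 0.0]
contact_force: [0.5, 0.3, -0.0]
opening: 0.343
finger_force: 0.0
```

Run:
```python
from h import *
p,d,c=snap('wrist');W=cloud(d,c);cv2.imwrite('pics/w5.png',p[:,:,::-1]);Z=W[...,2]
hsv=cv2.cvtColor(p,cv2.COLOR_RGB2HSV).astype(int);H,S,V=hsv[...,0],hsv[...,1],hsv[...,2]
near=(np.abs(W[...,0]-.533)<.06)&(W[...,1]>-.06)&(W[...,1]<.1)
def rect(m,n):
    k,l,s,_=cv2.connectedComponentsWithStats(m.astype(np.uint8));w=W[l==1+np.argmax(s[1:,4])];r=cv2.minAreaRect((w[:,:2]*1000).astype(np.float32));print(n,len(w),np.round(r[0],1),np.round(r[1],1),round(r[2],1),'z',np.nanpercentile(w[:,2],[5,50,95]).round(4))
rect(near&(H>15)&(H<35)&(S>90)&(Z>.107),'wing top')
rect(near&(Z>.078)&(Z<.09)&(S<90),'bar')
red=((H<8)|(H>172))&(S>120)&near
rect(red&(Z<.085),'flange'); rect(red&(Z>.112),'grip')
```

```text
wing top 3842 [536.3 -32.6] [83.6 29.6] 0.7 z [0.2595 0.2623 0.2637]
bar 1690 [531.5  -8.8] [20.7 73.2] 0.4 z [0.0804 0.0816 0.0829]
flange 2312 [537.5  40.2] [44.8 47.1] 78.8 z [0.0738 0.0749 0.0761]
grip 1129 [537.1  39.3] [14.3 26. ] 48.6 z [0.1164 0.1186 0.1199]
```

View pics/w5.png

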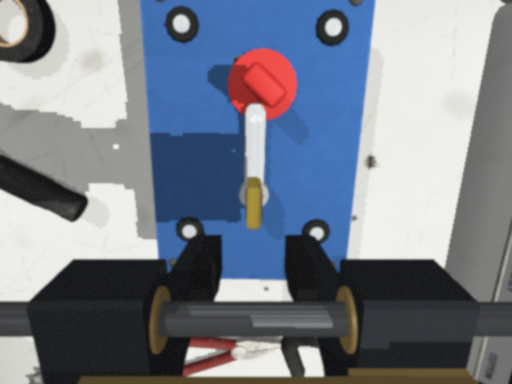

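The bar lies along the housing's centre line over the flange (tip at about (256,110)). The pin is flush and the gripper is clear, so I'm handing in.

```bash
python3 -c "
from h import *
print(workorder.finish_job())"
```

```text
the job is handed in; nothing more can be done
None
```

The job is handed in at about 20 s: the transit pin is home with its flange flush on the lid, the keeper is turned to its stop over the flange, and the gripper is open and clear; the hand-in gave back no verdict.

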